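# Hook the blue tote forward to the stop of the bench rack

### The job

Take the pull hook from its cradle, reach in under the rack's top deck with it, drop its claw behind the near lip of the blue tote and drag the tote forward on its deck until it sits square against the stop strip along the front of the rack. Then lay the hook back in its cradle just as it lay. Touch the totes with nothing but the hook, do not tip or lift the blue tote, and leave the grey tote, the flanged pot and the triangular magnet near by where they are.

Things in the scene. Friction and masses are not known exactly. Their poses are not given: they have to be found in the camera images.
- hook: pull hook, 0.22 kg: orange flat-sided grip 24 mm wide, 28 mm high, and a 10 mm steel rod ending in a claw bent straight down. Origin on the grip's axis at mid-height; x: along the rod to the claw, z: up, away from the claw. Grip from x = -75 to +55 mm, rod along z = 0 to x = 141, balance point near x = 15 mm. It lies in the cradle, claw down, axis 60 mm above the bench
- claw_tip (a point): lowest point of the claw (10 mm round finger), at (152, 0, -41) mm in the hook's frame; the claw's side towards the grip is at x = 147 mm
- cradle: grey cradle fixed on the bench: 6 mm base plate 190 x 70 mm with two upright 6 mm saddle plates, 130 mm apart, that carry the hook; between them the grip is free on both sides. Origin at bench level; x: along the lying hook towards its claw, z up. The resting hook has its origin at (0, 0, 60) mm in this frame, axes parallel
- u_saddle (a point): middle of the floor of the cradle's U saddle, which carries the grip: 46 mm above the bench, at x = -45 mm of the cradle; 30 mm wide inside, sides upright to 58 mm, then flaring to 64 mm wide at 75 mm above the bench
- v_saddle (a point): bottom of the cradle's V saddle, which carries the rod: 53 mm above the bench, at x = +85 mm of the cradle; 45 degree sides, mouth 48 mm wide at 77 mm above the bench
- rack: low green rack fixed on the bench, 344 mm wide, 360 mm deep. Origin at bench level under the middle of the front edge; x: inwards from the open front, y: along the front, z up. Lower deck: flat sheet, top 30 mm above the bench, x = 0 to 360 mm. Two bays centred at y = +80 and -80 mm, 144 mm wide between guide strips 22 mm high
- stop (a point): middle of the stop strip along the rack's whole front edge, at the top of its inner face: x = 6 mm, 12 mm above the lower deck (42 mm above the bench)
- deck_edge (a point): middle of the front edge of the rack's top deck, at its underside: x = 100 mm in the rack, 190 mm above the bench. The top deck is an open grid of rods, x = 100 to 360 mm, top at 202 mm, on posts at y = +-166 mm; in front of it the lower deck is open above
- blue_tote: blue open-topped tote, 0.4 to 0.85 kg, 150 x 100 mm and 75 mm high, walls 4 mm, sliding on the lower deck in one bay. Origin: centre of the underside; x: from its front to its back wall (about the rack's x), z up. Empty from the front wall's inner face (x = -71 mm) to x = -17 mm, then metal cups up to 26 mm high. Touching the stop strip its origin is at x = 81 mm of the rack
- blue_lip (a point): top of the blue tote's front wall, at mid-length and mid-thickness: (-73, 0, 75) mm in the tote's frame. The wall is 4 mm thick; a lip 5 mm wide and 8 mm high runs round the outside of the rim (160 x 110 mm over it)
- grey_tote: grey tote of the same shape and size with metal strips in it, in the other bay (bays are swapped at random); to be left alone
- pot_a: bystander: spun steel pot with flange, diameter 155 mm, height 78 mm, origin centre of the underside
- magnet: bystander: red and steel triangular welding magnet, sides about 85 mm, 28 mm thick, lying flat
Mind the look-alikes: they are no part of the job. There is more than one size of the hook; the one meant has the size given above.

How it is judged (in metres and radians):
On the way, in this order (a step that is already met when the one before it is completed fails the run):
1. the claw is down inside the blue tote, behind its front wall (x of claw_tip in the frame of blue_tote between -0.075 and 0 m and y of claw_tip in the frame of blue_tote between -0.05 and 0.05 m and z of claw_tip in the frame of blue_tote between 0 and 0.067 m), for 0.1 s.
2. the blue tote sits square against the stop strip (x of blue_tote in the frame of rack between 0.07 and 0.091 m and angle between the x axis of blue_tote and the x axis of rack, either way round below 0.06 rad and angle between blue_tote's own z axis and vertical below 0.05 rad and z of blue_tote in the frame of rack below 0.036 m), for 0.2 s.
At the end, for the whole second after the job is handed in: Blue tote flat on the lower deck, within 10 mm of touching the stop strip and square to it within 0.06 rad; hook at rest in both saddles of its cradle, claw down and at the same end as before, within 25 mm lengthwise, 8 mm sideways and 6 mm in height of where it lay (all of step 2 and x of hook in the frame of cradle between -0.025 and 0.025 m and y of hook in the frame of cradle between -0.008 and 0.008 m and z of hook in the frame of cradle between 0.054 and 0.067 m and angle between the x axis of hook and the x axis of cradle, either way round below 0.1 rad and x of claw_tip in the frame of cradle above 0.1 m and angle between hook's own z axis and vertical below 0.15 rad and linear speed of each of hook, blue_tote below 0.02 m/s).
It fails at once if the arm or gripper touches a tote (contact force between any of the arm, the fingers and blue_tote above 0.5 N or contact force between any of the arm, the fingers and grey_tote above 0.5 N).
It fails at once if the blue tote is tipped (over 0.15 rad) or lifted (over 12 mm off the deck) (angle between blue_tote's own z axis and vertical above 0.15 rad or height (world z) of blue_tote above 0.042 m).
It fails at once if the grey tote, the pot or the magnet is moved more than 20 mm (distance of any of grey_tote, pot_a, magnet from where it was at the start of the episode above 0.02 m).
It also fails if it takes over 59 s, if anything falls off the work surface, if the arm or the gripper's body presses on something with over 40 N, if the wrist force passes 120 N, or if a joint passes its speed limit or range.

### The arm

A 7-joint arm with a two-finger parallel gripper is mounted at the origin on the work surface. World frame = base frame: x ahead of the robot, y to its left, z up, the work surface at z = 0. Lengths are in mm, angles in rad, forces in N, time in s.
With the tool pointing down it reaches from about 400 to 875 mm from the base axis. Payload 4.4 kg.
Tool frame: the origin (TCP) lies at the very end of the fingers, on their centre line; the grasp point (between the pads) lies 19 mm behind it; z points along the fingers, y is the direction in which the jaws open and shut (so a half turn about z gives the same grasp; the last joint's range is limited). The gripper opens to 85 mm and grips with 20 to 120 N. Pads are 22 mm wide; open, the fingers measure 114 mm over their backs; the gripper's body (76 mm by 85 mm) begins 54 mm behind the grasp point. The pads swing forward as they close: fully open they stand 13 mm farther back than shut.
Start: joints at [1.221, 0.628, 0.038, 1.517, -0.027, 0.996, -0.02], TCP at [182.031, -624.005, 231.313] pointing down, gripper open.
Joint ranges: [-3.06, 3.06], [-0.37, 2.12], [-1.25, 1.32], [0.18, 2.47], [-1.1, 4.24], [0.23, 1.98], [-2.94, 2.94]. Speed limits (rad/s): [2.57, 2.57, 3.14, 3.14, 3.14, 3.14, 3.14].

### API

Orientations are given as [roll, pitch, yaw] about the fixed x, y, z axes, in that order (R = Rz(yaw) Ry(pitch) Rx(roll)).
In Python, from cell import ctrl, eyes gives the robot as it stands.
- The arm moves only by the tool move_arm, never from a script. Its argument "increments" is a list of rows, each a list of 6 numbers: the shift along the tool's x, y, z in cm, then the turn, a rotation vector about the tool's x, y, z in degrees. In form: [[x, y, z, wx, wy, wz], ...]. A call has 1 to 20 rows; each row is the pose to reach, as a shift and turn from the pose commanded when the call began, along the tool's axes at that moment; what a row does not reach only later rows make up. A row lasts 1/10 s, in which the tool goes at most 50 mm and 8.59 degrees, less where a joint would pass 70% of its speed; a pose out of reach is approached as far as the arm can. A call with a gripper value outside its range is refused whole. "grip" is the opening, from -1 (shut) to 1 (fully open), set as the call begins (left out, the last holds). The fingers move at their own pace and stop on an object; the grip force is fixed at half the most. Time passes only in rows, so rows that repeat a pose let the fingers close. It gives the time, the measured TCP pose, the force and the opening at its end, in the units of the state.
- ctrl.read_state(): the state, without advancing time (a new reading comes with each control period).
- eyes.get_image(name): name is "scene" or "side" or "wrist"; returns the picture (400x640x3 uint8, red, green, blue); there is no depth.
- eyes.calibration(name): a dict with "fx", "fy", "cx", "cy" (pixels), "pose" (4x4, takes a point from camera to world coordinates); the wrist camera has in their place "tool_from_camera" (4x4, takes a point from camera to tool coordinates, whose origin is the TCP and whose axes are the flange's). Camera axes: x right, y up, looking along -z (the intrinsics and any distortion apply to the point x, -y, -z); pixel columns grow to the right and rows downward; lengths in mm; the calibration is good to about 2 mm. The wrist camera is an equidistant fisheye: a pixel r from the principal point sees the ray r / f radians off the axis. A picture is of the moment at which its call begins: read the wrist's pose just before it. calibration takes no time and is no camera call.
- ctrl.finish_job(): hands the job in, once; it reports no verdict.
The state is a dict: "clock": time; "qpos": joint angles; "qd": joint speeds; "tau": joint torques, N m; "eef_pos": TCP position; "tool_rot": TCP orientation; "force": force on the tool from outside, world axes, zero at the start; "torque": the same for the moment, N m; "width": finger opening in mm.
Only numpy, scipy, OpenCV 4.12 (cv2) and the standard library are available. Lean on these libraries where they do the work, as an engineer would, in place of code of your own. Each camera call takes 0.05 s, during which the arm holds its last target. There are 200 camera calls.

## Working session

There is one attempt and no reset: what is moved stays moved. The work goes in short steps, Python scripts to look and compute and a tool call to move; the robot and the scene stay as the last step left them, time stands still between calls to the robot, and variables do not carry over. Pictures are saved under pics/ and viewed, about 8 in all and at most 12, crops included, and the job is handed in when it is done.

Besides the shell and the picture viewer there is one more tool, called after "Emit:" as a command line: name --pt "numbers of a row" for each row, then --argument value for the rest. move_arm: Moves the arm, as the interface text tells. Its arguments: {"type":"object","properties":{"increments":{"type":"array","items":{"type":"array","items":{"type":"number"}}},"grip":{"type":"number"}},"required":["increments"]}

```bash
ls; mkdir -p pics
python3 - <<'E'
from cell import ctrl, eyes
import cv2
for n in ["scene","side","wrist"]:
    print(n, eyes.calibration(n))
s=ctrl.read_state(); print(s)
ims={n:eyes.get_image(n) for n in ["scene","side","wrist"]}
for n,i in ims.items(): cv2.imwrite(f"pics/{n}0.png",i[:,:,::-1])
E
```

```text
pics
scene {'fx': 365.74077843238484, 'fy': 365.74077843238484, 'cx': 321.5370449230465, 'cy': 198.88292959171648, 'pose': array([[ 3.38978622e-01, -6.45741329e-01,  6.84186839e-01,
         1.19375597e+03],
       [ 9.40731592e-01,  2.41033940e-01, -2.38593193e-01,
        -2.84228608e+02],
       [-1.08427642e-02,  7.24514166e-01,  6.89174621e-01,
         7.57258216e+02],
       [ 0.00000000e+00,  0.00000000e+00,  0.00000000e+00,
         1.00000000e+00]])}
side {'fx': 400.4157908945726, 'fy': 400.4157908945726, 'cx': 326.69501358782446, 'cy': 201.70567582773305, 'pose': array([[-9.97700217e-01,  2.26083449e-02, -6.38994514e-02,
         5.10592061e+02],
       [-6.62072594e-02, -5.27028377e-01,  8.47264828e-01,
         7.80365632e+02],
       [-1.45215688e-02,  8.49546910e-01,  5.27313163e-01,
         6.52776606e+02],
       [ 0.00000000e+00,  0.00000000e+00,  0.00000000e+00,
         1.00000000e+00]])}
wrist {'fx': 309.70691628693146, 'fy': 309.70691628693146, 'cx': 320.77110190152365, 'cy': 202.5961168131886, 'tool_from_camera': array([[-3.84020031e-04,  9.58128921e-01,  2.86
[... 287 characters left out ...]
+00]])}
{'clock': 0.0, 'qpos': array([ 1.22118571,  0.62934961,  0.03844611,  1.51839054, -0.02697044,
        0.99628292, -0.01997091]), 'qd': array([ 1.06272155e-04,  6.05451341e-04,  6.15590676e-05, -3.74255458e-04,
        9.31908231e-04,  1.90257340e-03,  2.72151666e-04]), 'tau': array([ 9.37863042e-04, -5.63398898e+01,  1.22635726e+00, -1.93450034e+01,
        1.09849582e-02,  1.03844027e-02, -1.38436531e-05]), 'eef_pos': array([ 181.84973006, -623.3847822 ,  230.37970848]), 'tool_rot': array([-3.13968109e+00,  5.30125609e-05,  2.83851972e-01]), 'force': array([-0.08087277,  0.56140951,  0.02009605]), 'torque': array([-0.04116923,  0.03433074, -0.02438771]), 'width': 85.52288462240669}
```

View pics/scene0.png

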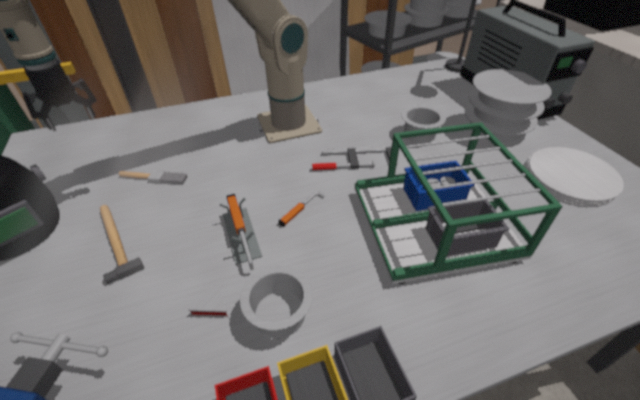

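View pics/side0.png

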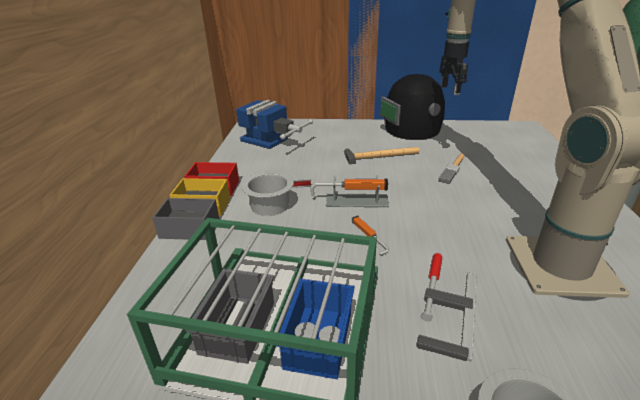

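```bash
cat > h.py <<'E'
import numpy as np, cv2
from cell import ctrl, eyes
from scipy.spatial.transform import Rotation as R
def ray(n,px,cal=None,tool=None):
    c=cal or eyes.calibration(n); u=(px[0]-c['cx']); v=(px[1]-c['cy'])
    if n=='wrist':
        r=np.hypot(u,v); th=r/c['fx']; d=np.array([u/r*np.sin(th),-v/r*np.sin(th),-np.cos(th)]) if r>0 else np.array([0,0,-1.])
        T=tool@c['tool_from_camera']
    else:
        d=np.array([u/c['fx'],-v/c['fy'],-1]); T=c['pose']
    d=T[:3,:3]@d; return T[:3,3],d/np.linalg.norm(d)
def plane(n,px,z,tool=None):
    o,d=ray(n,px,tool=tool); return o+d*(z-o[2])/d[2]
def tri(a,b,tool=None):
    (o1,d1),(o2,d2)=ray(*a,tool=tool),ray(*b,tool=tool)
    A=np.stack([d1,-d2],1); t=np.linalg.lstsq(A,o2-o1,rcond=None)[0]
    p,q=o1+d1*t[0],o2+d2*t[1]; return (p+q)/2,np.linalg.norm(p-q)
def proj(n,P,tool=None):
    c=eyes.calibration(n); T=c['pose'] if n!='wrist' else tool@c['tool_from_camera']
    p=T[:3,:3].T@(np.asarray(P,float)-T[:3,3]); 
    if n=='wrist':
        r=np.hypot(p[0],p[1]); th=np.arctan2(r,-p[2]); return np.array([c['cx']+c['fx']*th*p[0]/r, c['cy']-c['fy']*th*p[1]/r])
    return np.array([c['cx']-c['fx']*p[0]/p[2], c['cy']+c['fy']*p[1]/p[2]])
def toolpose(s=None):
    s=s or ctrl.read_state(); T=np.eye(4); T[:3,:3]=R.from_euler('xyz',s['tool_rot']).as_matrix(); T[:3,3]=s['eef_pos']; return T
E
python3 - <<'E'
from h import *
a=cv2.imread('pics/scene0.png');b=cv2.imread('pics/side0.png')
cv2.imwrite('pics/crop0.png',np.vstack([np.hstack([cv2.resize(a[110:290,340:580],None,fx=1.667,fy=1.667,interpolation=2),cv2.resize(b[210:400,120:400],(400,300),interpolation=2)]),
 np.hstack([cv2.resize(a[180:280,200:320],(400,300),interpolation=2),cv2.resize(b[165:225,300:400],(400,300),interpolation=2)])]))
for n,i in(('scene',a),('side',b)):
    h=cv2.cvtColor(i,cv2.COLOR_BGR2HSV); m=cv2.inRange(h,(4,150,100),(16,255,255))
    k,l,st,c=cv2.connectedComponentsWithStats(m)
    for j in range(1,k):
        if st[j,4]>40: print(n,st[j],c[j],plane(n,c[j],65))
print(plane('scene',(357,183),30),plane('scene',(393,275),30))
E
```

```text
scene [228 196  16  34 286] [235.32867133 212.63986014] [ 476.35509712 -276.67627583   65.        ]
scene [281 204  23  20 156] [292.20512821 212.90384615] [ 529.97988482 -135.44100344   65.        ]
side [  212     0   136   118 13122] [286.53208352  53.81504344] [  988.17407163 -2088.85600219    65.        ]
side [370  89   4  19  42] [372.          97.33333333] [  428.22643802 -1115.97911942    65.        ]
side [184 173  46  23  64] [209.84375 180.15625] [ 949.27432007 -274.02283509   65.        ]
side [344 179  41  11 381] [363.64566929 183.52755906] [ 478.03891399 -271.81168984   65.        ]
side [353 217  23  19 184] [363.375      226.26630435] [481.36138913 -50.56685635  65.        ]
[443.75743187  91.42764267  30.        ] [776.12793533  37.2570028   30.        ]
```

View pics/crop0.png

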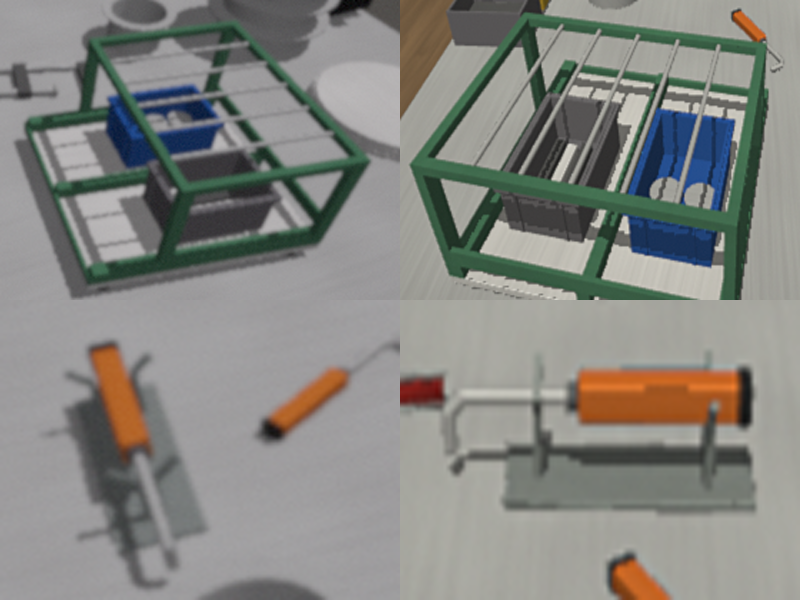

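Run:
```python
from h import *
np.set_printoptions(precision=1,suppress=True)
b=cv2.imread('pics/side0.png')
cr=lambda x,y:(120+(x-400)*.7,210+y*.633)
sc=lambda x,y:(340+x/1.667,110+y/1.667)
print('deck front corners', [plane('side',cr(*p),202) for p in((525,15),(770,45))],[plane('scene',sc(*p),202) for p in((92,42),(185,188))])
print(tri(('side',cr(525,15)),('scene',sc(185,190))),tri(('side',cr(770,45)),('scene',sc(92,42))))
print('deck back',[plane('side',cr(*p),202) for p in((413,160),(743,212))])
print('blue rim side',[plane('side',cr(*p),105) for p in((662,112),(735,112))])
print('scene', [plane('scene',sc(*p),105) for p in((107,98),(130,128),(187,87),(222,120))])
c2=lambda x,y:(200+x*.3,180+(y-300)/3)
d2=lambda x,y:(300+(x-400)*.25,165+(y-300)*.2)
print('hook scene', [plane('scene',c2(*p),z) for p,z in(((103,348),74),((135,450),74),((173,565),60))])
print('hook side', [plane('side',d2(*p),z) for p,z in(((748,370),74),((578,374),74),((455,395),60),((450,448),19))])
```

```text
deck front corners [array([799.9, 133.9, 202. ]), array([459.7, 180.9, 202. ])] [array([478.2, 177.5, 202. ]), array([802.2, 132.6, 202. ])]
(array([802.2, 131.8, 199.8]), np.float64(2.65072971232991)) (array([463.8, 181.9, 197.5]), np.float64(11.748364072382705))
deck back [array([840. , 378.9, 202. ]), array([495.7, 419.4, 202. ])]
blue rim side [array([603.2, 197.3, 105. ]), array([502.8, 192.2, 105. ])]
scene [array([511.9, 201.9, 105. ]), array([592.2, 198.7, 105. ]), array([533.6, 345.4, 105. ]), array([627.2, 347.8, 105. ])]
hook scene [array([ 417.7, -276.8,   74. ]), array([ 550.7, -275.4,   74. ]), array([ 664.4, -272.6,   60. ])]
hook side [array([ 408.3, -286.4,   74. ]), array([ 535.6, -276.3,   74. ]), array([ 628.3, -271.8,   60. ]), array([ 634. , -277.7,   19. ])]
```

```bash
cat >> h.py <<'E'
def inc(pos,yaw,pitch=0,s=None):
    """increment row from current *measured* pose to pos, tool down with yaw"""
    T=toolpose(s); G=R.from_euler('xyz',[np.pi,pitch,yaw]).as_matrix()
    d=T[:3,:3].T@(np.array(pos)-T[:3,3])/10; w=R.from_matrix(T[:3,:3].T@G).as_rotvec(degrees=True)
    return np.round(np.r_[d,w],2)
E
python3 -c "
from h import *
print(inc((485,-277,230),.05))"
```

```text
[ 3.880e+01 -2.478e+01  1.000e-01 -8.000e-02  1.000e-02  1.340e+01]
```

Emit:
move_arm --pt "4 -2.5 0 0 0 2" --pt "8 -5 0 0 0 4" --pt "12 -7.5 0 0 0 6" --pt "16 -10 0 0 0 8" --pt "20 -12.5 0 0 0 10" --pt "24 -15 0 0 0 12" --pt "28 -17.5 0 0 0 13.4" --pt "32 -20 0 0 0 13.4" --pt "36 -22.5 0 0 0 13.4" --pt "38.8 -24.8 0.1 0 0 13.4" --pt "38.8 -24.8 0.1 0 0 13.4" --pt "38.8 -24.8 0.1 0 0 13.4" --grip 1

```text
clock: 1.35
eef_pos: [485.3, -276.5, 230.0]
tool_rot: [-3.141, 0.001, 0.052]
force: [-0.7, -0.4, 0.7]
width: 85.5
```

Run:
```python
from h import *
s=ctrl.read_state(); i=eyes.get_image('wrist'); cv2.imwrite('pics/w1.png',i[:,:,::-1]); np.save('w1T.npy',toolpose(s)); print(s['eef_pos'],s['tool_rot'],s['qpos'])
```

```text
[ 485.27103493 -276.46456825  230.02833541] [-3.14144684e+00  7.69435331e-04  5.23314807e-02] [ 0.40772608  0.49931093  0.08925492  1.77953137 -0.05570875  0.86592748
 -0.99618454]
```

View pics/w1.png

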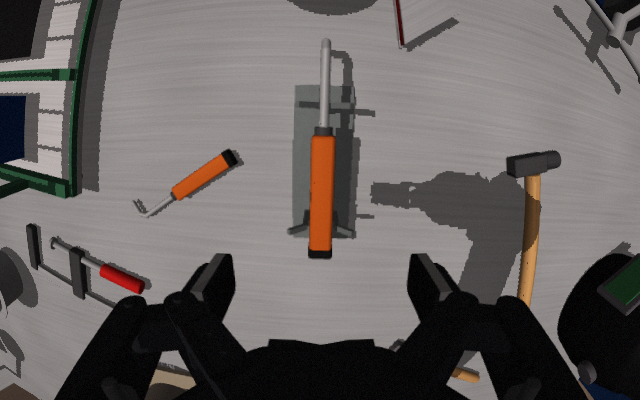

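Run:
```python
from h import *
np.set_printoptions(precision=1,suppress=True)
T=np.load('w1T.npy'); i=cv2.imread('pics/w1.png'); h=cv2.cvtColor(i,cv2.COLOR_BGR2HSV)
m=cv2.inRange(h,(4,150,100),(18,255,255)); m[:,:280]=0; m[:,360:]=0
P=[]
for v in range(140,248,6):
    u=np.where(m[v])[0]; l,r=plane('wrist',(u.min()-.5,v),74,T),plane('wrist',(u.max()+.5,v),74,T); P.append((l+r)/2); w=np.linalg.norm(l-r)
P=np.array(P); k=np.polyfit(P[:,0],P[:,1],1); print('w',w,k,P[0],P[-1])
for n,p,z in(('black rear top',(319,258.5),74),('grip front',(323,128),74),('claw end top',(326,39),60),('rod',(325,80),65),
  ('stripfront near',(72,195),42),('strip far',(97,0),42),('outer near',(78,195),42)): print(n,plane('wrist',p,z,T))
# cradle base mask (grey-green)
for p in((295,86),(353,86),(293,234),(355,237)): print('base',plane('wrist',p,6,T))
```

```text
w 23.10743936517731 [   0.  -286.5] [ 532.  -275.7   74. ] [ 426.  -277.7   74. ]
black rear top [ 406.5 -278.2   74. ]
grip front [ 543.5 -275.1   74. ]
claw end top [ 633.9 -273.4   60. ]
rod [ 590.8 -274.6   65. ]
stripfront near [452.5  76.6  42. ]
strip far [718.6  26.9  42. ]
outer near [453.   63.2  42. ]
base [ 588.4 -240.6    6. ]
base [ 592.  -307.9    6. ]
base [ 405.1 -244.5    6. ]
base [ 405.  -324.2    6. ]
```

Emit:
move_arm --pt "0.3 0 4 0 0 1.8" --pt "0.3 0 8 0 0 1.8" --pt "0.3 0 12 0 0 1.8" --pt "0.3 0 15 0 0 1.8" --pt "0.3 0 17.5 0 0 1.8" --pt "0.3 0 18.9 0 0 1.8" --pt "0.3 0 18.9 0 0 1.8" --grip 1

```text
clock: 2.1
eef_pos: [486.1, -277.9, 39.8]
tool_rot: [-3.141, 0.003, 0.016]
force: [0.2, 0.8, 1.0]
width: 85.5
```

Emit:
move_arm --pt "0 0 0 0 0 0" --pt "0 0 0 0 0 0" --pt "0 0 0 0 0 0" --pt "0 0 0 0 0 0" --pt "0 0 0 0 0 0" --pt "0 0 0 0 0 0" --pt "0 0 0 0 0 0" --pt "0 0 0 0 0 0" --pt "0 0 0 0 0 0" --pt "0 0 0 0 0 0" --grip -1

```text
clock: 3.1
eef_pos: [488.6, -277.3, 42.3]
tool_rot: [3.141, -0.001, 0.019]
force: [-0.5, 0.2, 5.6]
width: 23.0
```

Run:
```python
from h import *
s=ctrl.read_state(); i=eyes.get_image('wrist'); cv2.imwrite('pics/w2.png',i[:,:,::-1]);np.save('w2T.npy',toolpose(s)); print(s['eef_pos'],s['tool_rot'],s['qpos'],s['width'],s['force'],s['torque'])
i=eyes.get_image('side'); cv2.imwrite('pics/s2.png',cv2.resize(i[150:250,250:450,::-1],None,fx=3,fy=3))
```

```text
[ 488.63104673 -277.31150119   42.32762244] [ 3.14090241e+00 -1.27085112e-03  1.91330892e-02] [ 0.42923051  0.77808853  0.05760049  1.9086052  -0.09187415  0.45595008
 -0.99890942] 23.048366279017436 [-0.5079064   0.20010425  5.63982594] [0.10476536 0.17095704 0.14203822]
```

View pics/s2.png

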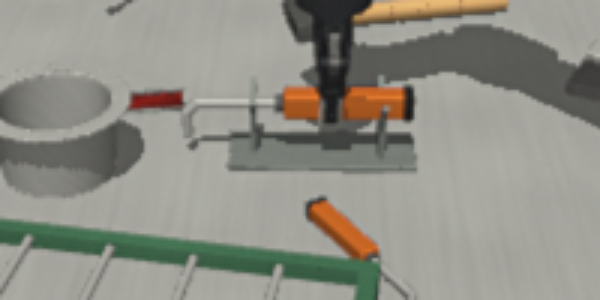

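Emit:
move_arm --pt "0 0 -1 0 0 0" --pt "0 0 -3 0 0 0" --pt "0 0 -6 0 0 0" --pt "0 0 -9 0 0 0" --pt "0 0 -11.5 0 0 0" --pt "0.3 -1.7 -11.5 0 0 -8" --pt "0.5 -3.4 -11.5 0 0 -16" --pt "0.8 -5 -11.5 0 0 -24" --pt "1.1 -6.7 -11.5 0 0 -32" --pt "1.3 -8.4 -11.5 0 0 -40" --pt "1.6 -10 -11.5 0 0 -48" --pt "1.9 -11.8 -11.5 0 0 -56" --pt "2.1 -13.4 -11.5 0 0 -64" --pt "2.4 -15 -11.5 0 0 -72" --pt "2.7 -16.8 -11.5 0 0 -78" --pt "2.7 -16.8 -11.5 0 0 -80.9" --pt "2.7 -16.8 -11.5 0 0 -80.9" --pt "2.7 -16.8 -11.5 0 0 -80.9"

```text
clock: 5.0
eef_pos: [511.6, -109.3, 156.5]
tool_rot: [-3.141, 0.001, 1.428]
force: [0.2, -0.3, -2.5]
width: 23.2
```

Run:
```python
from h import *
s=ctrl.read_state(); i=eyes.get_image('wrist'); cv2.imwrite('pics/w3.png',i[:,:,::-1]);np.save('w3T.npy',toolpose(s)); print(s['eef_pos'],s['tool_rot'],s['qpos'],s['width'],s['force'],s['torque'])
j=eyes.get_image('side'); cv2.imwrite('pics/s3.png',j[:,:,::-1])
cv2.imwrite('pics/c3.png',np.vstack([cv2.resize(i[:130,120:520,::-1],(800,260)),cv2.resize(j[200:385,200:400,::-1],(360,333))][:1]+[np.hstack([cv2.resize(j[200:385,200:400,::-1],(368,340)),cv2.resize(j[255:355,290:410,::-1],(432,340))])]))
```

```text
[ 511.63680558 -109.29605647  156.49437374] [-3.14138848e+00  7.30423767e-04  1.42841177e+00] [ 0.36213896  0.56659315 -0.30375792  1.94022983  0.26174113  0.67283327
 -0.24535584] 23.188757811592996 [ 0.15302184 -0.33928912 -2.54755838] [-0.01854102  0.02578907 -0.0233113 ]
```

View pics/c3.png

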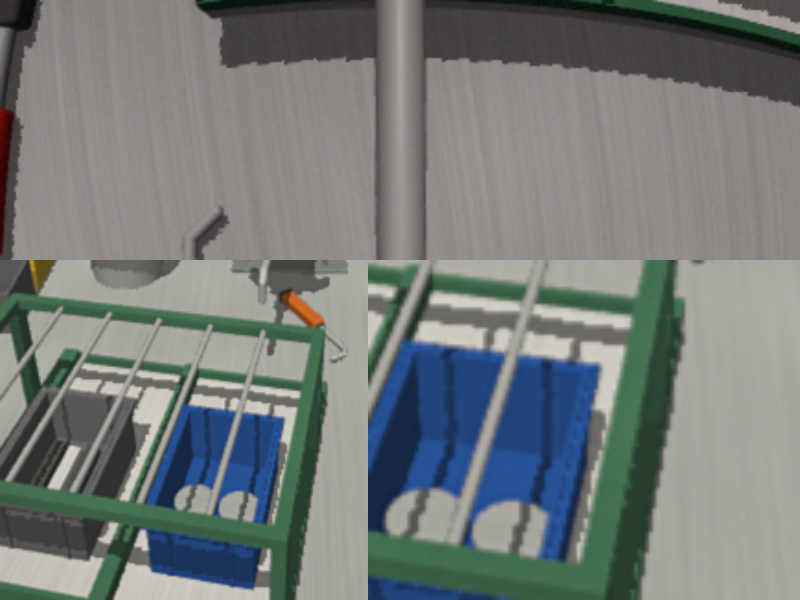

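Run:
```python
from h import *
np.set_printoptions(precision=1,suppress=True)
o=np.array([616,58.5]);x=np.array([.137,.99]);y=np.array([-.99,.137])
rk=lambda p:np.array([(p[:2]-o)@x,(p[:2]-o)@y])
d=lambda a,b:(290+(a-368)/3.6,255+(b-260)/3.4)
for n,p,z in(('L',(405,340),105),('R',(602,364),105),('Rback',(566,540),105),('stripin',(432,290),42),('stripinR',(635,313),42),('top beam',(635,313),42)): 
    q=plane('side',d(*p),z); print(n,q,rk(q))
# wrist: strip outer edge, top z=42
T=np.load('w3T.npy'); w=lambda a,b:(120+a/2,b/2)
for p in((210,14),(370,5),(780,48),(650,20)): q=plane('wrist',w(*p),30,T); print(q,rk(q))
print(plane('wrist',w(400,100),175,T))
```

```text
L [610.2 190.9 105. ] [130.3  23.9]
R [501.8 205.3 105. ] [129.7 133.2]
Rback [517.7 329.3 105. ] [254.6 134.4]
stripin [610.3  73.2  42. ] [13.7  7.6]
stripinR [480.4  90.   42. ] [ 12.6 138.6]
top beam [480.4  90.   42. ] [ 12.6 138.6]
[452.4  75.3  30. ] [ -5.8 164.3]
[522.9  63.9  30. ] [-7.4 92.9]
[719.8  37.8  30. ] [  -6.2 -105.5]
[648.3  48.4  30. ] [ -5.6 -33.4]
[525.4 -11.5 175. ]
```

Emit:
move_arm --pt "2 0.1 1 0 0 0" --pt "5 0.1 1 0 0 0" --pt "8 0.1 1 0 0 0" --pt "11 0.1 1 0 0 0" --pt "13.5 0.1 1 0 0 0" --pt "16 0.1 1 0 0 0" --pt "18 0.1 1 0 0 0" --pt "19.3 0.1 1 0 0 0" --pt "19.3 0.1 1 0 0 0" --pt "19.3 0.1 1 0 0 0"

```text
clock: 6.1
eef_pos: [539.7, 81.0, 146.2]
tool_rot: [-3.141, 0.001, 1.43]
force: [0.1, 0.1, -1.5]
width: 23.1
```

Run:
```python
from h import *
s=ctrl.read_state(); print(s['eef_pos'],s['tool_rot'],s['force'],s['torque'])
j=eyes.get_image('side'); cv2.imwrite('pics/s4.png',j[:,:,::-1])
cv2.imwrite('pics/c4.png',cv2.resize(j[240:360,270:420,::-1],(750,600),interpolation=cv2.INTER_CUBIC))
p=s['eef_pos']; x=np.array([.138,.99,0])
for e in(10,14): print(proj('side',p+x*(152-e)+[0,0,17.7-41]))
```

```text
[539.73969063  81.04369694 146.16262507] [-3.14117341e+00  1.34964769e-03  1.42955913e+00] [ 0.11484528  0.08294143 -1.48308547] [0.00184948 0.0031698  0.04610941]
[324.60615214 283.60162326]
[325.0439916 282.1494743]
```

View pics/c4.png

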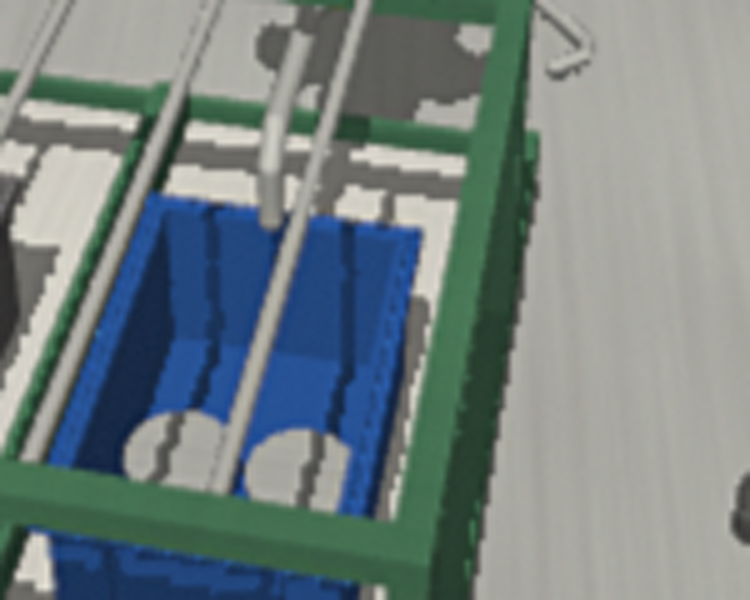

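Emit:
move_arm --pt "0 0 1 0 0 0" --pt "0 0 2 0 0 0" --pt "0 0 3 0 0 0" --pt "0 0 4 0 0 0" --pt "0 0 4.6 0 0 0" --pt "0 0 4.6 0 0 0" --pt "0 0 4.6 0 0 0"

```text
clock: 6.85
eef_pos: [540.0, 82.4, 100.2]
tool_rot: [-3.142, -0.0, 1.431]
force: [-1.1, -0.8, -1.5]
width: 23.0
```

Run:
```python
from h import *
s=ctrl.read_state(); print(s['eef_pos'],s['tool_rot'],s['force'],s['torque'])
j=eyes.get_image('side'); cv2.imwrite('pics/s5.png',j[:,:,::-1])
cv2.imwrite('pics/c5.png',cv2.resize(j[260:340,280:380,::-1],(500,400),interpolation=cv2.INTER_CUBIC))
p=s['eef_pos']; x=np.array([.138,.99,0]); print(proj('side',p+x*142+[0,0,17.7-41]))
```

```text
[539.99825923  82.40316221 100.20105697] [-3.14150129e+00 -3.25973601e-05  1.43057721e+00] [-1.1443619  -0.81774624 -1.53975121] [-0.03255603 -0.07751655 -0.04674507]
[324.83228533 301.60758942]
```

View pics/c5.png

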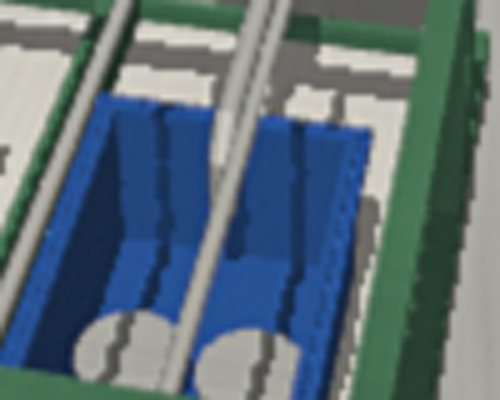

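Emit:
move_arm --pt "-0.5 0 0 0 0 0" --pt "-1 0 0 0 0 0" --pt "-1.5 0 0 0 0 0" --pt "-2.2 0 0 0 0 0" --pt "-3 0 0 0 0 0" --pt "-3.8 0 0 0 0 0" --pt "-4.6 0 0 0 0 0" --pt "-5.4 0 0 0 0 0" --pt "-6.2 0 0 0 0 0" --pt "-7 0 0 0 0 0" --pt "-7.8 0 0 0 0 0" --pt "-8.6 0 0 0 0 0" --pt "-9.4 0 0 0 0 0" --pt "-10.2 0 0 0 0 0" --pt "-11 0 0 0 0 0" --pt "-11.7 0 0 0 0 0" --pt "-12.3 0 0 0 0 0" --pt "-12.6 0 0 0 0 0"

```text
clock: 8.7
eef_pos: [522.1, -43.3, 100.3]
tool_rot: [-3.141, 0.0, 1.43]
force: [1.0, 4.3, -1.7]
width: 23.3
```

Emit:
move_arm --pt "-0.2 0 0 0 0 0" --pt "-0.4 0 0 0 0 0" --pt "-0.6 0 0 0 0 0" --pt "-0.8 0 0 0 0 0"

```text
clock: 9.1
eef_pos: [521.2, -50.2, 100.3]
tool_rot: [-3.142, -0.0, 1.431]
force: [-0.0, 4.1, -2.4]
width: 23.0
```

Run:
```python
from h import *
s=ctrl.read_state(); print(s['eef_pos'],s['tool_rot'],s['force'],s['torque'],s['width'])
j=eyes.get_image('side'); cv2.imwrite('pics/s6.png',j[:,:,::-1])
cv2.imwrite('pics/c6.png',cv2.resize(j[210:340,270:410,::-1],(700,600),interpolation=cv2.INTER_CUBIC))
```

```text
[521.19513918 -50.24918591 100.31451256] [-3.14156519e+00 -1.29730888e-04  1.43094735e+00] [-0.02484223  4.12716434 -2.37809262] [ 1.06553623 -0.12010377  0.06490647] 23.000298887561325
```

View pics/c6.png

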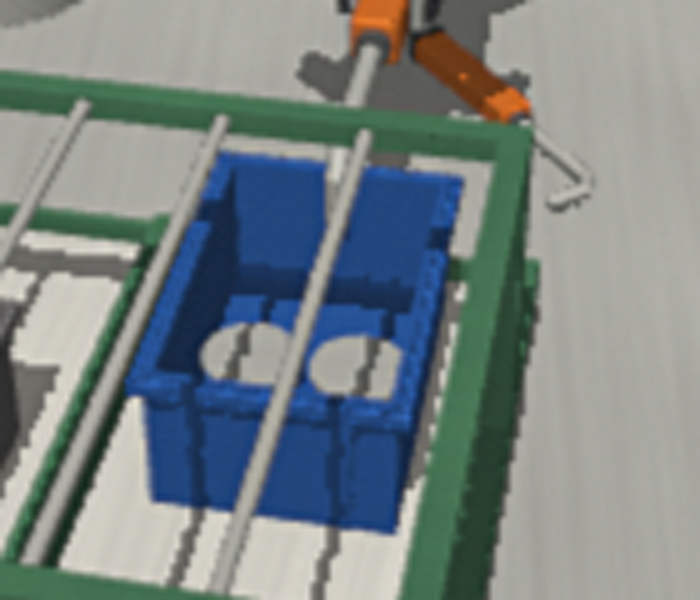

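Emit:
move_arm --pt "-0.15 0 0 0 0 0" --pt "-0.3 0 0 0 0 0" --pt "-0.45 0 0 0 0 0" --pt "-0.5 0 0 0 0 0"

```text
clock: 9.55
eef_pos: [520.4, -55.6, 100.3]
tool_rot: [-3.141, 0.0, 1.43]
force: [0.3, 4.3, -1.1]
width: 23.2
```

Emit:
move_arm --pt "-0.1 0 0 0 0 0" --pt "-0.2 0 0 0 0 0"

```text
clock: 9.75
eef_pos: [520.2, -57.3, 100.3]
tool_rot: [3.142, -0.0, 1.431]
force: [0.2, 4.9, -1.1]
width: 23.2
```

Emit:
move_arm --pt "-0.1 0 0 0 0 0" --pt "-0.2 0 0 0 0 0"

```text
clock: 9.95
eef_pos: [519.9, -59.4, 100.3]
tool_rot: [-3.142, -0.0, 1.43]
force: [-0.2, 4.7, -1.9]
width: 23.1
```

Emit:
move_arm --pt "-0.1 0 0 0 0 0" --pt "-0.2 0 0 0 0 0"

```text
clock: 10.15
eef_pos: [519.6, -61.3, 100.3]
tool_rot: [-3.142, -0.0, 1.431]
force: [1.3, 4.2, -1.9]
width: 23.5
```

Emit:
move_arm --pt "-0.1 0 0 0 0 0" --pt "-0.2 0 0 0 0 0"

```text
clock: 10.35
eef_pos: [519.4, -63.3, 100.3]
tool_rot: [3.142, -0.0, 1.43]
force: [0.8, 6.0, -1.4]
width: 23.0
```

Emit:
move_arm --pt "-0.1 0 0 0 0 0" --pt "-0.2 0 0 0 0 0"

```text
clock: 10.55
eef_pos: [519.4, -63.9, 100.3]
tool_rot: [3.141, -0.002, 1.431]
force: [1.8, 9.0, -4.0]
width: 23.2
```

Emit:
move_arm --pt "-0.1 0 0 0 0 0" --pt "-0.15 0 0 0 0 0" --pt "-0.15 0 0 0 0 0"

```text
clock: 10.85
eef_pos: [519.5, -63.9, 100.2]
tool_rot: [3.141, -0.003, 1.432]
force: [2.3, 9.9, -4.3]
width: 23.8
```

Run:
```python
from h import *
s=ctrl.read_state(); print(s['eef_pos'],s['tool_rot'],s['force'],s['torque'],s['width'])
j=eyes.get_image('side'); cv2.imwrite('pics/s7.png',j[:,:,::-1])
cv2.imwrite('pics/c7.png',cv2.resize(j[210:340,270:410,::-1],(700,600),interpolation=cv2.INTER_CUBIC))
```

```text
[519.5440231  -63.94204608 100.19599607] [ 3.14075353 -0.00349034  1.43235306] [ 2.2996226   9.91905924 -4.27405507] [ 2.01317473 -0.29854539 -0.08503359] 23.758075364031875
```

View pics/c7.png

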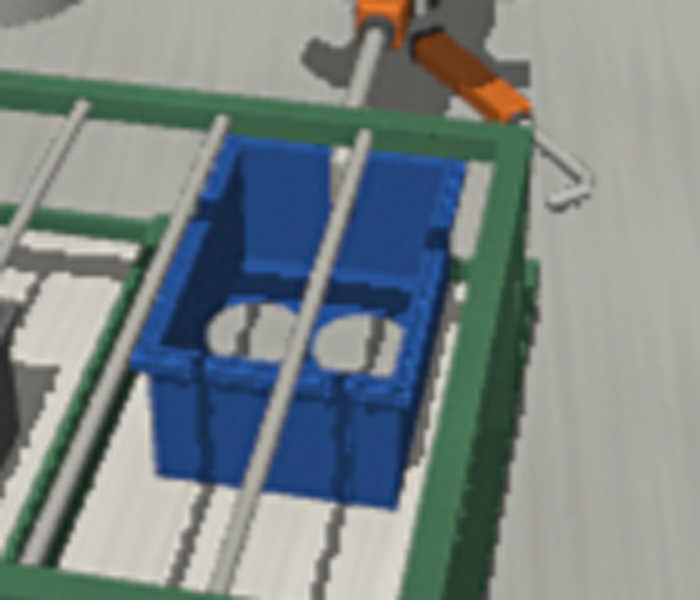

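Run:
```python
from h import *
np.set_printoptions(precision=2,suppress=True)
o=np.array([616,58.5]);x=np.array([.137,.99]);y=np.array([-.99,.137])
f=lambda a,b:(270+a/5,210+b*130/600)
for p in((135,362),(408,402)):
    q=plane('side',f(*p),100); print(q,(q[:2]-o)@x,(q[:2]-o)@y)
```

```text
[614.1  213.61 100.  ] 153.29883818858815 23.132011693250522
[507.91 231.21 100.  ] 156.1752922374976 130.66786062783638
```

Emit:
move_arm --pt "0.4 0 0 0 0 0" --pt "0.8 0 0 0 0 0" --pt "1.2 0 0 0 0 0" --pt "1.2 0 0 0 0 0" --pt "1.2 0 -1.5 0 0 0" --pt "1.2 0 -3.5 0 0 0" --pt "1.2 0 -5.2 0 0 0" --pt "1.2 0 -5.2 0 0 0"

```text
clock: 11.7
eef_pos: [522.0, -55.6, 154.2]
tool_rot: [3.137, 0.0, 1.43]
force: [0.1, 0.2, -2.2]
width: 22.9
```

Emit:
move_arm --pt "-1 0 0 0 0 0" --pt "-3 0 0 0 0 0" --pt "-5 0 0 0 0 0" --pt "-7 0 0 0 0 0" --pt "-8 0 0 0 0 0" --pt "-8 0 0 0 0 0"

```text
clock: 12.3
eef_pos: [508.2, -136.3, 151.3]
tool_rot: [-3.14, 0.001, 1.427]
force: [0.1, -0.9, -1.9]
width: 23.1
```

```bash
python3 -c "
from h import *
print(ctrl.read_state()['eef_pos'],inc((488.6,-277.3,157),.019))"
```

```text
[ 508.18805606 -136.31563929  151.31744294] [-1.423e+01  8.000e-02 -5.600e-01 -6.000e-02  1.200e-01  8.066e+01]
```

Emit:
move_arm --pt "-1.5 0 -0.6 0 0 8" --pt "-3 0 -0.6 0 0 16" --pt "-4.5 0 -0.6 0 0 24" --pt "-6 0 -0.6 0 0 32" --pt "-7.5 0 -0.6 0 0 40" --pt "-9 0 -0.6 0 0 48" --pt "-10.5 0 -0.6 0 0 56" --pt "-12 0 -0.6 0 0 64" --pt "-13.2 0 -0.6 0 0 72" --pt "-14.2 0.1 -0.6 0 0 78" --pt "-14.2 0.1 -0.6 0 0 80.7" --pt "-14.2 0.1 -0.6 0 0 80.7" --pt "-14.2 0.1 -0.6 0 0 80.7"

```text
clock: 13.6
eef_pos: [490.8, -273.4, 157.9]
tool_rot: [-3.141, 0.0, 0.025]
force: [-0.1, 0.2, -1.9]
width: 23.0
```

Run:
```python
from h import *
s=ctrl.read_state(); print(s['eef_pos'],s['tool_rot'],s['force'],s['torque'],s['width'])
np.save('w8T.npy',toolpose(s)); i=eyes.get_image('wrist')
j=eyes.get_image('side'); cv2.imwrite('pics/s8.png',j[:,:,::-1]); cv2.imwrite('pics/w8.png',i[:,:,::-1])
cv2.imwrite('pics/c8.png',np.hstack([cv2.resize(j[130:240,280:420,::-1],(500,400),interpolation=cv2.INTER_CUBIC),cv2.resize(i[0:266,220:420,::-1],(300,400))]))
p=s['eef_pos']+np.array([0,0,17.7]); print(inc((488.6,-277.3,157),.019))
for e in((152-9,-41),(-75-9,0),(55-9,0)): print(proj('side',p+[e[0],e[0]*.019,e[1]]))
```

```text
[ 490.81429629 -273.43096933  157.92568294] [-3.14059439e+00  3.79815141e-04  2.49766226e-02] [-0.05127254  0.17265074 -1.90197956] [-0.01766011 -0.0121853  -0.00194432] 22.989591716928604
[-0.22  0.34  0.11 -0.04  0.01  0.29]
[311.03394058 161.87712288]
[390.08488977 149.50366406]
[344.34166174 149.21448886]
```

View pics/c8.png

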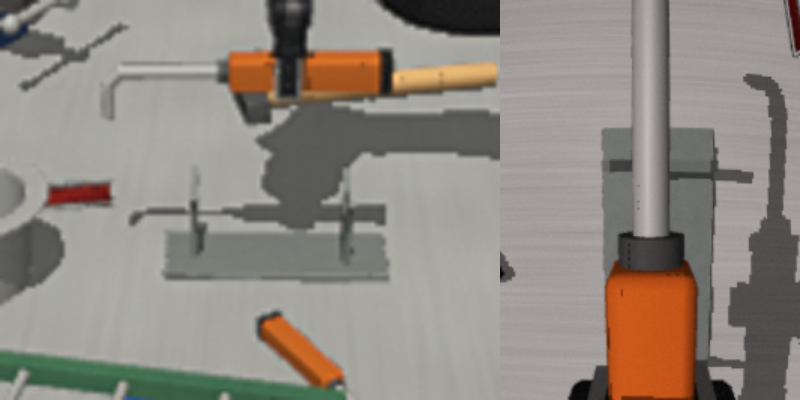

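Emit:
move_arm --pt "-0.2 0.35 0 0 0 0.3" --pt "-0.2 0.35 2 0 0 0.3" --pt "-0.2 0.35 5 0 0 0.3" --pt "-0.2 0.35 7.5 0 0 0.3" --pt "-0.2 0.35 8.5 0 0 0.3" --pt "-0.2 0.35 8.5 0 0 0.3" --pt "-0.2 0.35 8.5 0 0 0.3"

```text
clock: 14.4
eef_pos: [489.2, -278.8, 74.0]
tool_rot: [3.141, -0.001, 0.017]
force: [0.1, 0.6, -1.9]
width: 23.3
```

```bash
python3 -c "
from h import *
s=ctrl.read_state();print(s['eef_pos'],s['force'],inc((488.6,-277.3,42.3),.019))"
```

```text
[ 489.1571472  -278.82871573   74.04418394] [ 0.08557706  0.55318524 -1.94081598] [-0.06 -0.16  3.17  0.04 -0.07 -0.14]
```

Emit:
move_arm --pt "-0.1 -0.15 0.5 0 0 0" --pt "-0.1 -0.15 1 0 0 0" --pt "-0.1 -0.15 1.5 0 0 0" --pt "-0.1 -0.15 2 0 0 0" --pt "-0.1 -0.15 2.5 0 0 0" --pt "-0.1 -0.15 2.9 0 0 0" --pt "-0.1 -0.15 3.1 0 0 0" --pt "-0.1 -0.15 3.1 0 0 0"

```text
clock: 15.2
eef_pos: [487.5, -277.0, 42.4]
tool_rot: [3.142, 0.0, 0.017]
force: [-1.5, -0.3, -0.4]
width: 23.1
```

```bash
python3 -c "
from h import *
s=ctrl.read_state();print(s['eef_pos'],s['force'],s['torque'],inc((488.6,-277.3,42.3),.019))"
```

```text
[ 487.45263655 -276.97522733   42.37948236] [-1.45116788 -0.31450442 -0.41562943] [-0.01384839  0.06221752 -0.04596882] [ 0.11  0.03  0.01  0.    0.01 -0.14]
```

Emit:
move_arm --pt "0 0 0.1 0 0 0" --pt "0 0 0.1 0 0 0"

```text
clock: 15.4
eef_pos: [487.5, -277.0, 42.3]
tool_rot: [3.141, -0.0, 0.017]
force: [-2.9, 1.5, 8.2]
width: 23.2
```

Emit:
move_arm --pt "0 0 0 0 0 0" --pt "0 0 0 0 0 0" --pt "0 0 0 0 0 0" --pt "0 0 0 0 0 0" --pt "0 0 0 0 0 0" --pt "0 0 0 0 0 0" --pt "0 0 0 0 0 0" --pt "0 0 0 0 0 0" --grip 1

```text
clock: 16.2
eef_pos: [487.6, -276.8, 41.3]
tool_rot: [-3.142, 0.0, 0.017]
force: [-0.1, 0.1, -0.7]
width: 85.4
```

Emit:
move_arm --pt "0 0 -2 0 0 0" --pt "0 0 -5 0 0 0" --pt "0 0 -9 0 0 0" --pt "0 0 -13 0 0 0" --pt "0 0 -17 0 0 0" --pt "0 0 -18.8 0 0 0" --pt "0 0 -18.8 0 0 0" --pt "0 0 -18.8 0 0 0" --grip 1

```text
clock: 17.0
eef_pos: [487.3, -276.7, 229.2]
tool_rot: [-3.142, -0.0, 0.017]
force: [0.2, -0.1, -0.6]
width: 85.5
```

Run:
```python
from h import *
np.set_printoptions(precision=1,suppress=True)
s=ctrl.read_state(); print(s['eef_pos'],s['tool_rot'],s['force'],s['width'])
T=toolpose(s); i=eyes.get_image('wrist')[:,:,::-1]; j=eyes.get_image('side')[:,:,::-1]; cv2.imwrite('pics/w9.png',i); cv2.imwrite('pics/s9.png',j)
for im,TT in((cv2.imread('pics/w1.png'),np.load('w1T.npy')),(i,T)):
    m=cv2.inRange(cv2.cvtColor(np.ascontiguousarray(im),cv2.COLOR_BGR2HSV),(4,150,100),(18,255,255)); m[:,:280]=0; m[:,360:]=0
    v=np.where(m.sum(1)>255*10)[0]
    for r in(v.min(),v.max()):
        u=np.where(m[min(max(r,v.min()+8),v.max()-8)])[0]; print(plane('wrist',((u.min()+u.max())/2,r),74,TT))
a=cv2.imread('pics/side0.png')
cv2.imwrite('pics/c9.png',np.hstack([np.vstack([cv2.resize(k[160:220,300:400],(400,240)) for k in(a,j)]),cv2.resize(j[200:385,200:400],(400,480))]))
for k in(a,j):
    m=cv2.inRange(cv2.cvtColor(np.ascontiguousarray(k),cv2.COLOR_BGR2HSV),(4,150,100),(16,255,255)); m=m[170:200,330:400]; M=cv2.moments(m,True); print(M['m10']/M['m00']+330,M['m01']/M['m00']+170,M['m00'])
```

```text
[ 487.3 -276.7  229.2] [-3.1 -0.   0. ] [ 0.2 -0.1 -0.6] 85.47406914530526
[ 535.8 -275.    74. ]
[ 416.7 -278.2   74. ]
[ 535.  -275.2   74. ]
[ 415.7 -277.6   74. ]
363.6456692913386 183.5275590551181 381.0
364.3157894736842 183.7468671679198 399.0
```

View pics/c9.png

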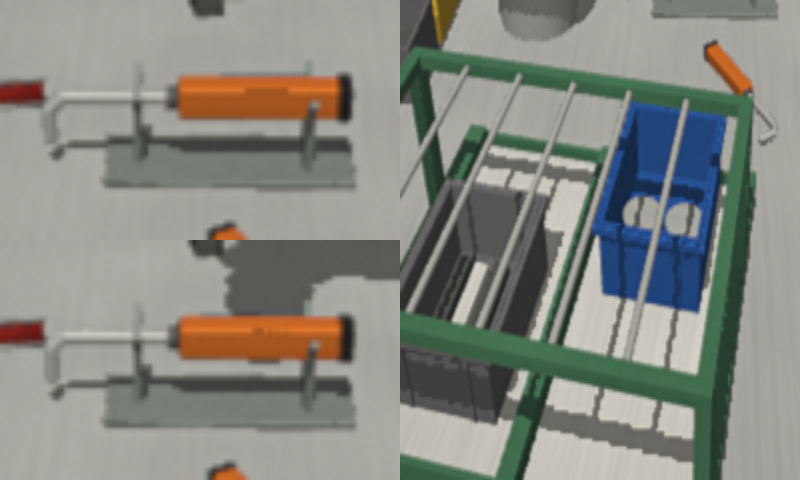

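The hook lies as it did before, within about 1 mm, and the blue tote is at the front stop, flat and square. I'm handing the job in.

```bash
python3 -c "
from cell import ctrl
print(ctrl.finish_job())"
```

```text
the job is handed in; nothing more can be done
None
```

I handed the job in at about 17 s on the clock: the blue tote is against the front stop and the hook is back in its cradle. The system gave no verdict.

**What I did:** I gripped the hook in its cradle and carried it to the rack, under the top deck. I lowered the claw behind the blue tote's front wall and dragged the tote forward with about 4–5 N. It met the stop strip, where the force rose to about 10 N and the tote stopped moving. I then lifted the claw out and laid the hook back.

**Last checks:**
- **Hook:** the grip is within about 1 mm of where it lay, compared with the first wrist picture. It lies claw down at the same end, in both saddles.
- **Blue tote:** it looks flat and against the strip. My pixel readings of its back rim, taken just before the claw came out, gave about 0.03 rad off square, against a limit of 0.06.
- **Tote position:** those readings put the tote about 5–8 mm nearer the front than the strip should allow. I took this as error in my estimate of the rack's position, and I relied on the force rise and the tote stopping.
- **Bystanders:** the grey tote, pot and magnet looked unmoved in the side pictures; I did not measure them.

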